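# Re-sort the casualty make-up kit

## Task

The casualty make-up kit was put away wrongly: each of the three black two-well trays holds two different things. Move things from tray to tray, with the bare steel palette as the free spot, until every tray holds a matching pair (two jars, two bottles, two tins; which tray gets which pair is up to you), one upright in each well, flat on its floor. Set each thing down, never drop it or knock one over.

Things in the scene. Friction and masses are not known exactly. Their poses are not given: they have to be found in the camera images.
- jar_a_mid (a point): white plastic screw-lid jar, round, 60 mm across and 60 mm tall, straight sides, ribbed lid; about 160 g. It stands upright, loose, in one of the tray wells at the start. This point is its centre, half-way up; z is up.
- jar_b_mid (a point): white plastic screw-lid jar, round, 60 mm across and 60 mm tall, straight sides, smooth lid; about 160 g. It stands upright, loose, in one of the tray wells at the start. This point is its centre, half-way up; z is up.
- bottle_a_mid (a point): slim white plastic bottle with a black pointed nozzle, 100 mm tall; the round body is 38 mm across up to 66 mm above its foot, then narrows; about 100 g. It stands upright, loose, in one of the tray wells at the start. This point is its centre, half-way up; z is up.
- bottle_b_mid (a point): slim white plastic bottle with a black flat flip cap, 90 mm tall; the round body is 38 mm across up to 66 mm above its foot, then narrows; about 100 g. It stands upright, loose, in one of the tray wells at the start. This point is its centre, half-way up; z is up.
- tin_a_mid (a point): square aluminium powder tin with a flat slip lid, 54 x 54 mm and 60 mm tall; about 120 g. It stands upright, loose, in one of the tray wells at the start. This point is its centre, half-way up; z is up, x and y are square to its sides, turned at most 10 degrees to those of the tray it starts in.
- tin_b_mid (a point): square aluminium powder tin with a low round screw cap on top, 54 x 54 mm, flat sides up to 52 mm, 60 mm tall over all; about 120 g. It stands upright, loose, in one of the tray wells at the start. This point is its centre, half-way up; z is up, x and y are square to its sides, turned at most 10 degrees to those of the tray it starts in.
- tray_1: black insert tray of the kit case, 164 mm long (its x) and 84 mm wide (its y), with two square wells side by side, 76 x 76 mm inside, centred 40 mm to either side of the origin along x. Well floor 3 mm and rim and divider 10 mm above the table. Does not slide. The three trays are alike. Origin at the centre of its underside, on the table; z is up.
- tray_2: black insert tray of the kit case, 164 mm long (its x) and 84 mm wide (its y), with two square wells side by side, 76 x 76 mm inside, centred 40 mm to either side of the origin along x. Well floor 3 mm and rim and divider 10 mm above the table. Does not slide. The three trays are alike. Origin at the centre of its underside, on the table; z is up.
- tray_3: black insert tray of the kit case, 164 mm long (its x) and 84 mm wide (its y), with two square wells side by side, 76 x 76 mm inside, centred 40 mm to either side of the origin along x. Well floor 3 mm and rim and divider 10 mm above the table. Does not slide. The three trays are alike. Origin at the centre of its underside, on the table; z is up.
- palette: bare stainless-steel mixing palette lying flat on the table, 130 mm (its x) by 96 mm (its y), 3 mm thick, with a dark thumb hole near one corner; empty, it is the free spot. Does not slide. Origin at the centre of its underside, on the table; z is up.
Mind the look-alikes: they are no part of the job. Leave any purple or turquoise look-alike of the part that bears tin_b_mid alone.

How it is judged:
By the outcome, as a careful person would: the job done as asked, in the order asked, and still so for the second after the job is handed in, with the robot touching nothing.
It also fails if it takes over 109 s, if anything falls off the work surface, if the arm or the gripper's body presses on something with over 40 N, if the wrist force passes 120 N, or if a joint passes its speed limit or range.

## Robot

A 7-joint arm with a two-finger parallel gripper is mounted at the origin on the work surface. World frame = base frame: x ahead of the robot, y to its left, z up, the work surface at z = 0. Lengths are in m, angles in rad, forces in N, time in s.
With the tool pointing down it reaches from about 0.4 to 0.9 m from the base axis. Payload 5.5 kg.
Tool frame: the origin (TCP) lies midway between the tips of the shut fingers; the grasp point (between the pads) lies 19 mm behind it (manip.grip_depth is the distance from the TCP to the grasp point, in m); z points along the fingers, y is the line along which they close (so a half turn about z gives the same grasp; the last joint's range is limited). The gripper opens to 92 mm and grips with 3 to 60 N. Pads are 19 mm wide; open, the fingers measure 130 mm over their backs; the gripper's body (75 mm by 190 mm) begins 47 mm behind the grasp point.
Start: joints at [-0.979, 0.501, -0.427, 1.55, 0.221, 1.138, -0.21], TCP at [0.21, 0.615, 0.227] pointing down, gripper open.
Joint ranges: [-2.88, 2.88], [-0.31, 2.03], [-1.54, 1.56], [0.2, 2.42], [-1.41, 4.55], [0.19, 2.02], [-2.57, 2.57]. Speed limits (rad/s): [2.57, 2.57, 3.14, 3.14, 3.14, 3.14, 3.14].

## Interface

Orientations are given as a unit quaternion [x, y, z, w].
In Python, from bench import manip, effector, viewer gives the robot as it stands. Calls block until the motion is done:
- manip.move_pose(position, orientation): joint-space move of the TCP to a pose.
- manip.servo_line(position, ori=None, vel=0.15): straight line of the TCP; ori=None keeps the orientation; vel is the mean speed in m/s.
- manip.movej(angles): joint-space move.
- effector.open_jaws() and effector.close(f_grip=None): open the fingers fully, or close them until they stop; f_grip is the grip in N (None keeps the last).
- manip.sleep(seconds).
- manip.solve_ik(position, orientation): joint angles nearest the present ones, or None.
- viewer.get_image(name): name is "scene" or "top" or "wrist"; returns the picture (400x640x3 uint8, red, green, blue); there is no depth.
- viewer.get_calibration(name): a dict with "vfov" (degrees; the focal length in pixels is half the picture's height over the tangent of half this angle, whatever the lens; pixels are square), "cx", "cy" (the principal point, pixels), "eye" and "attitude" of the camera in the world. Camera axes: x right, y down, z forward; pixel columns grow to the right and rows downward; lengths in m; the calibration is good to about 2 mm. A picture is of the moment at which its call begins: read the wrist's pose just before it. get_calibration takes no time and is no camera call; for the wrist camera it gives the pose at the moment of the call.
A pose or a line that the arm cannot do raises manip.PlanningError and nothing moves.
- manip.hand_in(): hands the job in; it is judged then, once.
Readings, each from a call of its own:
- manip.current_clock(): time.
- manip.current_q(): joint angles.
- manip.current_joint_velocities(): joint speeds.
- manip.current_tau(): joint torques, N m.
- manip.current_tool_pos(): TCP position.
- manip.current_tcp_rot(): TCP orientation.
- manip.current_force(): force on the tool from outside, world axes, zero at the start.
- manip.current_wrist_torque(): the same for the moment, N m.
- manip.current_finger_gap(): finger opening in m.
- manip.current_gripper_force(): force on a finger pad.
Only numpy, scipy, OpenCV 4.12 (cv2) and the standard library are available. Lean on these libraries where they do the work, as an engineer would, in place of code of your own. Each camera call takes 0.05 s, during which the arm holds its last target. There are 200 camera calls.

## Working session

There is one attempt and no reset: what is moved stays moved. The work goes in short steps, each a Python script; the robot and the scene stay as the last script left them, time stands still between calls to the robot, and variables do not carry over. Pictures are saved under pics/ and viewed, at most 14 in all, crops included, and the job is handed in when it is done.

```bash
mkdir -p pics; ls; python3 - <<'E'
from bench import manip, effector, viewer
import cv2
for n in ("top","scene"):
    c=viewer.get_calibration(n); print(n,c)
    cv2.imwrite(f"pics/{n}0.png",viewer.get_image(n)[:,:,::-1])
print(viewer.get_calibration("wrist"),manip.current_tcp_rot(),manip.current_clock())
E
```

```text
pics
top {'vfov': 50.86193874798323, 'cx': 317.5936624379014, 'cy': 202.26656711610147, 'eye': array([0.37343227, 0.02689403, 1.18607071]), 'attitude': array([-0.70029805,  0.7113124 , -0.03821579,  0.04644207])}
scene {'vfov': 52.35807528314514, 'cx': 312.72417774439606, 'cy': 201.0678020066656, 'eye': array([ 1.23872217, -0.51561019,  0.67456555]), 'attitude': array([ 0.78571692,  0.4087298 , -0.20233368, -0.41791141])}
{'vfov': 63.344680843492284, 'cx': 316.4431706797242, 'cy': 198.98071009158537, 'eye': array([0.13517995, 0.63915495, 0.38225518]), 'attitude': array([0.80483085, 0.5754169 , 0.08437522, 0.11842091])} [ 1.63601873e-01  9.86526064e-01 -8.50343316e-04 -1.67933025e-04] 0.1
```

View pics/top0.png

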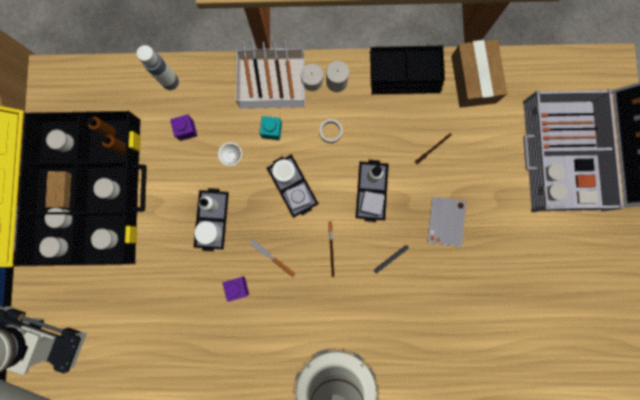

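View pics/scene0.png

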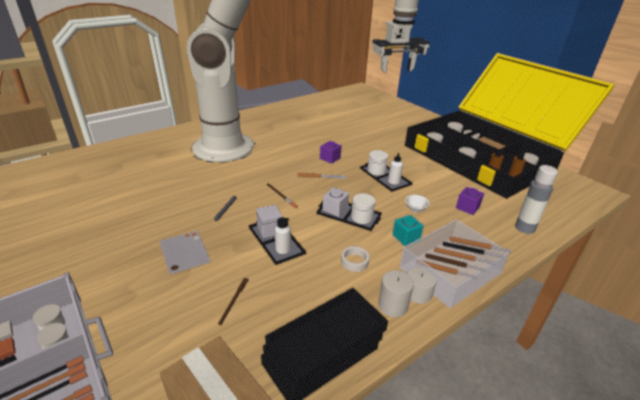

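Top view: left tray (211,219) holds a bottle (207,203) and jar (206,232). Middle tray (292,185) holds a jar (283,172) and the round-capped tin_b (298,197). Right tray (371,190) holds a bottle (375,172) and the flat-lid tin_a (371,204). The palette is at (447,221).

Candidates for tin_b: grey tin (298,197), grey flat tin (371,204, tin_a), purple cubes (183,127) and (235,289), turquoise cube (270,127). I choose the grey one with the round cap at (298,197).

Plan, 4 moves: tin_b to palette, left jar to middle tray, right bottle to left tray, tin_b to right tray.

```bash
cat > h.py <<'E'
from bench import manip, effector, viewer
import cv2, numpy as np
from scipy.spatial.transform import Rotation as R
def px2w(c,uv,z):
    f=200/np.tan(np.radians(c["vfov"]/2))
    d=R.from_quat(c["attitude"]).apply([(uv[0]-c["cx"])/f,(uv[1]-c["cy"])/f,1.])
    e=np.array(c["eye"]); return (e+d*(z-e[2])/d[2]).round(4)
def w2px(c,p):
    f=200/np.tan(np.radians(c["vfov"]/2))
    v=R.from_quat(c["attitude"]).inv().apply(np.array(p)-c["eye"])
    return np.array([c["cx"]+f*v[0]/v[2],c["cy"]+f*v[1]/v[2]])
def ori(a):
    """tool down, finger-closing line (tool y) along world angle a"""
    y=np.array([np.cos(a),np.sin(a),0]); z=np.array([0,0,-1.])
    return R.from_matrix(np.c_[np.cross(y,z),y,z]).as_quat()
def look(name):
    c=viewer.get_calibration("wrist"); im=viewer.get_image("wrist")
    cv2.imwrite(f"pics/{name}.png",im[:,:,::-1]); np.save(f"pics/{name}.npy",c,allow_pickle=True); return c,im
E
python3 - <<'E'
from h import *
c=viewer.get_calibration("top")
for n,uv,z in [("bA",(207,203),.1),("jL",(206,232),.063),("jM",(283,172),.063),("tb",(298,197),.063),("bR",(375,172),.09),("ta",(371,204),.063),("T1",(211,219),.01),("T2",(292,185),.01),("T3",(371,190),.01),("pal",(447,221),.003)]: print(n,px2w(c,uv,z))
y=R.from_quat(manip.current_tcp_rot()).apply([0,1,0]);print("tool y",y)
C=viewer.get_calibration("wrist");print("cam fwd",R.from_quat(C["attitude"]).apply([0,0,1]))
for a in np.radians([-150,-120,-90,-60,-30,0,30,60,90,120]):
    print(round(np.degrees(a)),manip.solve_ik([.5,.08,.35],ori(a)))
E
```

```text
bA [0.5071 0.3271 0.1   ]
jL [0.4335 0.3387 0.063 ]
jM [0.593  0.1317 0.063 ]
tb [0.5239 0.0916 0.063 ]
bR [ 0.5836 -0.1142  0.09  ]
ta [ 0.5017 -0.1043  0.063 ]
T1 [0.4726 0.34   0.01  ]
T2 [0.5656 0.1113 0.01  ]
T3 [ 0.5475 -0.1117  0.01  ]
pal [ 0.457  -0.3229  0.003 ]
tool y [ 0.32279474  0.94646741 -0.00173272]
cam fwd [ 0.27209835 -0.09351573 -0.95771462]
-150 [-1.3433506   0.29733586  1.3816425   1.78185758 -0.302093    1.31380701
 -2.50912117]
-120 [-1.3433506   0.29733586  1.3816425   1.78185758 -0.302093    1.31380701
 -1.98552239]
-90 [-0.40373191  0.10593375  0.20978843  1.76009723 -0.02300103  1.27794062
 -1.75924071]
-60 [-0.33208745  0.10646242  0.13148221  1.75785806 -0.01455011  1.27821349
 -1.24434183]
-30 [-0.29356255  0.10699697  0.0894045   1.75664196 -0.00995789  1.27839151
 -0.7253949 ]
0 [-0.249939    0.10781097  0.04176312  1.75525769 -0.00469134  1.27862031
 -0.20706679]
30 [-2.02587928e-01  1.08945999e-01 -9.96240098e-03  1.75374942e+00
  1.13104256e-03  1.27890278e+00  3.10782032e-01]
60 [-0.15170254  0.11046197 -0.06558923  1.75212574  0.00754362  1.27924838
  0.82813605]
90 [-0.0845034   0.11295029 -0.13916214  1.74998405  0.0163214   1.27977773
  1.3433228 ]
120 [-0.0504756   0.11443106 -0.17648636  1.74890347  0.02092659  1.28008063
  1.86256463]
```

```bash
python3 - <<'E'
from h import *
manip.move_pose([.45,.03,.36],ori(np.pi/2))
c,im=look("w1"); print(c,manip.current_clock())
cv2.imwrite("pics/w1b.png",cv2.resize(im[:,:,::-1][60:340,60:580],None,fx=1.5,fy=1.5,interpolation=cv2.INTER_CUBIC))
E
```

```text
{'vfov': 63.344680843492284, 'cx': 316.4431706797242, 'cy': 198.98071009158537, 'eye': array([0.37126417, 0.02989898, 0.51631884]), 'attitude': array([0.6994064 , 0.69975592, 0.10342368, 0.10235181])} 2.4583
```

View pics/w1b.png

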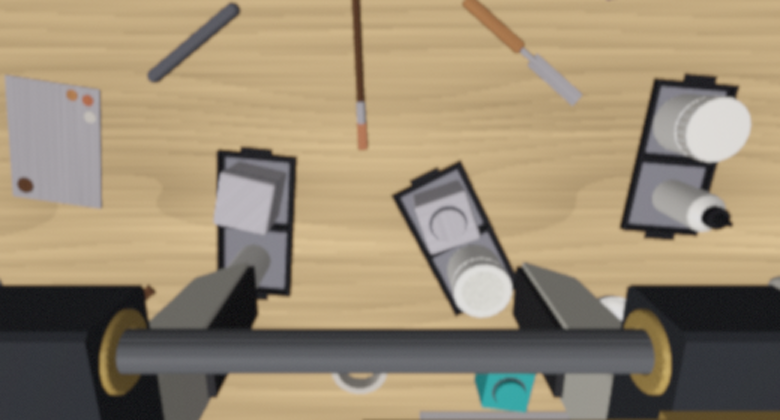

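```bash
python3 - <<'E'
from h import *
c=np.load("pics/w1.npy",allow_pickle=True).item()
q=lambda x,y,z: px2w(c,(x/1.5+60,y/1.5+60),z)
for n,z,P in [("T3",.01,[(218,151),(296,157),(290,296)]),("T2",.01,[(394,195),(461,163),(458,315)]),("T1",.01,[(656,80),(738,88),(622,229)]),("pal",.003,[(6,75),(100,90),(102,207),(13,196)]),("tbtop",.055,[(413,205),(466,190),(480,236),(430,254)]),("tbcap",.063,[(449,224)]),("jL",.063,[(717,129)]),("jM",.063,[(482,291)]),("bL",.1,[(715,217)])]:
    W=np.array([q(x,y,z) for x,y in P]); print(n,W[:,:2].tolist(),"len",np.linalg.norm(np.diff(W,axis=0),axis=1).round(3), "mean",W.mean(0).round(4))
    if n[0]=="T":
        a,b,d=W
        o = b+d if n!="T3" else a+d
        ctr=o/2; L=(d-a) if n!="T3" else (d-b); print("  ctr",ctr.round(4),"len",np.linalg.norm(L),"ang",np.degrees(np.arctan2(L[1],L[0])))
E
```

```text
T3 [[0.4606, -0.1442], [0.4669, -0.0627], [0.6285, -0.078]] len [0.082 0.162] mean [ 0.5187 -0.095   0.01  ]
  ctr [ 0.5446 -0.1111  0.01  ] len 0.16232267247676765 ang -5.408540088390436
T2 [[0.5083, 0.0408], [0.4732, 0.1114], [0.653, 0.1162]] len [0.079 0.18 ] mean [0.5448 0.0895 0.01  ]
  ctr [0.5631 0.1138 0.01  ] len 0.1631663261828249 ang 27.52303277174275
T1 [[0.3882, 0.3042], [0.396, 0.3885], [0.547, 0.2923]] len [0.085 0.179] mean [0.4437 0.3283 0.01  ]
  ctr [0.4715 0.3404 0.01  ] len 0.15924525110658722 ang -4.2855654471440445
pal [[0.3839, -0.3545], [0.3987, -0.2615], [0.524, -0.2803], [0.5115, -0.3754]] len [0.094 0.127 0.096] mean [ 0.4545 -0.3179  0.003 ]
tbtop [[0.5064, 0.0587], [0.491, 0.1103], [0.5389, 0.1268], [0.5584, 0.0769]] len [0.054 0.051 0.054] mean [0.5237 0.0932 0.055 ]
tbcap [[0.5235, 0.0939]] len [] mean [0.5235 0.0939 0.063 ]
jL [[0.4304, 0.3393]] len [] mean [0.4304 0.3393 0.063 ]
jM [[0.596, 0.1306]] len [] mean [0.596  0.1306 0.063 ]
bL [[0.5044, 0.3278]] len [] mean [0.5044 0.3278 0.1   ]
```

The view shows the ribbed-side jar lid at crop (717,129), the tin_b cap at (449,224) and the palette corners; all side lengths match the given sizes. Next I go above tin_b for a close look.

```bash
python3 - <<'E'
from h import *
manip.move_pose([.5237,.0935,.15],ori(np.radians(109)))
c,im=look("w2"); print(manip.current_clock(),manip.current_tool_pos())
im=im[:,:,::-1].copy()
a=np.radians(19);x=np.array([np.cos(a),np.sin(a)]);y=np.array([-x[1],x[0]]);p=np.array([.5237,.0935])
sq=np.array([w2px(c,[*(p+.027*(i*x+j*y)),.055]) for i,j in((1,1),(1,-1),(-1,-1),(-1,1))])
cv2.polylines(im,[sq.round().astype(int)],True,(0,0,255),1)
t=np.radians(27.5);x=np.array([np.cos(t),np.sin(t)]);y=np.array([-x[1],x[0]]);p=np.array([.563,.1135])
sq=np.array([w2px(c,[*(p+.082*i*x+.042*j*y),.01]) for i,j in((1,1),(1,-1),(-1,-1),(-1,1))])
cv2.polylines(im,[sq.round().astype(int)],True,(0,255,0),1)
cv2.imwrite("pics/w2b.png",im)
E
```

```text
3.4333 [0.52487256 0.09319518 0.15160332]
```

View pics/w2b.png

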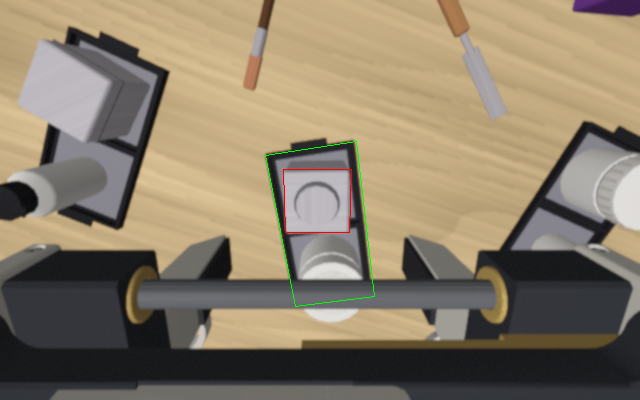

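The overlays sit on the tin (cap at 317,203) and the tray outline; the right bottle has the flat flip cap and the ribbed jar is at right. I pick tin_b and put it on the palette.

```bash
cat >> h.py <<'E'
def pick(p,a,z,f=20):
    o=ori(np.radians(a)); manip.servo_line([*p,z],o,vel=.1); effector.close(f_grip=f)
    print("gap",manip.current_finger_gap(),"F",manip.current_gripper_force())
    manip.servo_line([*p,.2],vel=.15)
def place(p,a,z):
    o=ori(np.radians(a)); manip.move_pose([*p,.2],o); manip.sleep(.1)
    manip.servo_line([*p,z+.02],o,vel=.15); manip.servo_line([*p,z],o,vel=.025); manip.sleep(.2)
    print("tcp",manip.current_tool_pos(),"force",manip.current_force().round(2),"gap",manip.current_finger_gap())
    effector.open_jaws(); manip.servo_line([*p,.2],vel=.15); print("t",manip.current_clock())
E
python3 - <<'E'
from h import *
print(manip.current_force().round(2))
pick([.5237,.0935],109,.019)
place([.4545,-.318],81.5,.0195)
manip.move_pose([.4304,.3393,.16],ori(np.radians(85)))
c,im=look("w3"); print(manip.current_clock(),manip.current_tool_pos())
im=im[:,:,::-1].copy()
t=np.radians(-4.7);x=np.array([np.cos(t),np.sin(t)]);y=np.array([-x[1],x[0]]);p=np.array([.4715,.3404])
sq=np.array([w2px(c,[*(p+.082*i*x+.042*j*y),.01]) for i,j in((1,1),(1,-1),(-1,-1),(-1,1))])
cv2.polylines(im,[sq.round().astype(int)],True,(0,255,0),1)
th=np.linspace(0,6.28,40)
cv2.polylines(im,[np.array([w2px(c,[.4304+.03*np.cos(s),.3393+.03*np.sin(s),.063]) for s in th]).round().astype(int)],True,(0,0,255),1)
cv2.imwrite("pics/w3b.png",im)
E
```

```text
[-0.68 -0.65 -0.56]
gap 0.05397143351668673 F 19.940397441387177
tcp [ 0.45459867 -0.31802304  0.01958221] force [ 0.3  -0.31 -1.14] gap 0.05401828086689282
t 13.0833
15.4833 [0.43131986 0.33821097 0.16000377]
```

View pics/w3b.png

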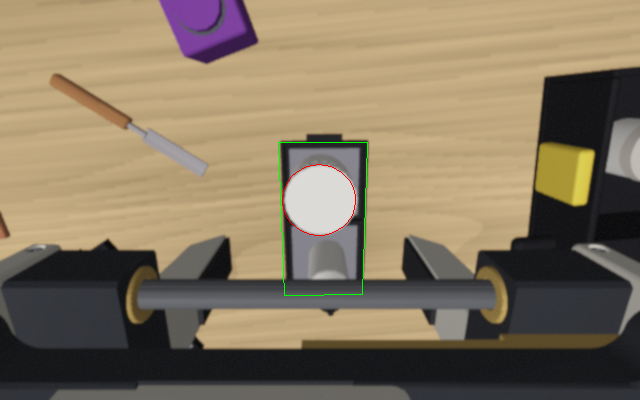

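The jar lid (320,200) matches its overlay circle and the tray outline fits. I'll pick the jar, and add a gentle contact-seeking set-down.

```bash
python3 - <<'E'
s=open("h.py").read()
s=s.replace("vel=.025); manip.sleep(.2)\n","""vel=.025); manip.sleep(.2)
    for k in range(6):
        f=manip.current_force()[2]
        if f-f0>1: break
        manip.servo_line([*p,z-.0005*(k+1)],vel=.02); manip.sleep(.1)
""").replace("manip.sleep(.1)\n    manip.servo_line([*p,z+","manip.sleep(.2); f0=manip.current_force()[2]\n    manip.servo_line([*p,z+",1)
open("h.py","w").write(s)
E
python3 - <<'E'
from h import *
pick([.4304,.3393],85,.019)
place([.5276,.0953],117.5,.0195)
manip.move_pose([.583,-.114,.18],ori(np.radians(84.6)))
c,im=look("w4"); print(manip.current_clock(),manip.current_tool_pos())
im=im[:,:,::-1].copy()
t=np.radians(-5.4);x=np.array([np.cos(t),np.sin(t)]);y=np.array([-x[1],x[0]]);p=np.array([.5446,-.1111])
sq=np.array([w2px(c,[*(p+.082*i*x+.042*j*y),.01]) for i,j in((1,1),(1,-1),(-1,-1),(-1,1))])
cv2.polylines(im,[sq.round().astype(int)],True,(0,255,0),1)
th=np.linspace(0,6.28,40)
cv2.polylines(im,[np.array([w2px(c,[.5836+.019*np.cos(s),-.1142+.019*np.sin(s),.069]) for s in th]).round().astype(int)],True,(0,0,255),1)
cv2.imwrite("pics/w4b.png",im)
E
```

```text
gap 0.05973657646954054 F 20.000062733888626
tcp [0.52774749 0.09533231 0.01912145] force [-0.47  1.09  0.72] gap 0.05967561568480397
t 25.0333
25.9583 [ 0.58314382 -0.11041762  0.17998812]
```

View pics/w4b.png

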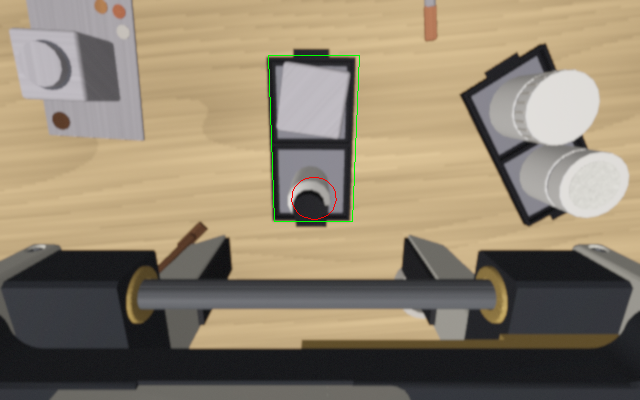

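Tin_b stands on the palette, and the jar pair is seated in the middle tray. The flip-cap bottle is near (309,200), but the arm was still settling, so I take one steady zoom.

```bash
python3 - <<'E'
from h import *
c,im=look("w5"); print(manip.current_tool_pos())
im=im[:,:,::-1].copy()
t=np.radians(-5.4);x=np.array([np.cos(t),np.sin(t)]);y=np.array([-x[1],x[0]]);p=np.array([.5446,-.1111])
im=cv2.resize(im[40:240,220:400],None,fx=3,fy=3,interpolation=cv2.INTER_CUBIC)
dr=lambda q:((w2px(c,q)-[220,40])*3+1).round().astype(int)
cv2.polylines(im,[np.array([dr([*(p+.082*i*x+.042*j*y),.01]) for i,j in((1,1),(1,-1),(-1,-1),(-1,1))])],True,(0,255,0),1)
th=np.linspace(0,6.28,40)
for r,z,col in((.019,.069,(0,0,255)),(.019,.003,(255,0,0))):
  cv2.polylines(im,[np.array([dr([.583+r*np.cos(s),-.116+r*np.sin(s),z]) for s in th])],True,col,1)
cv2.imwrite("pics/w5b.png",im)
E
```

```text
[ 0.58323288 -0.11033165  0.18015069]
```

View pics/w5b.png

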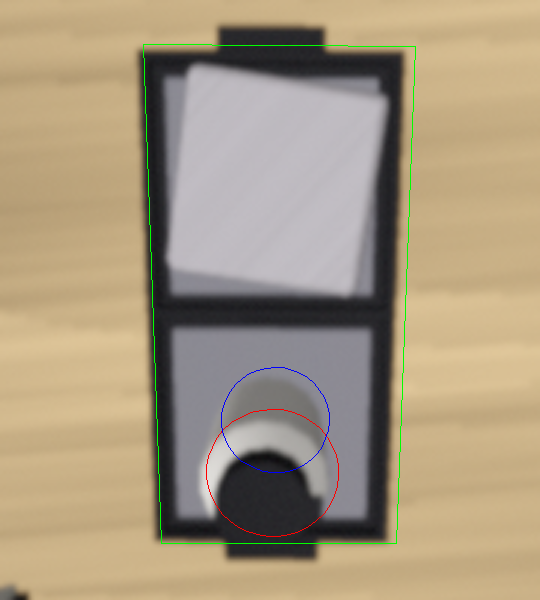

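The bottle shoulder is about 2–3 mm left of and below my circle, so the bottle is at about (.585,-.1175). The tray centre is about (.545,-.113). I pick it, place it in the left tray, then look at tin_b.

```bash
python3 - <<'E'
from h import *
manip.servo_line([.585,-.1175,.18],vel=.1); print(manip.current_tool_pos())
pick([.585,-.1175],84.6,.033,15)
place([.4316,.3435],85.3,.0335)
manip.move_pose([.4545,-.318,.17],ori(np.radians(81.5))); manip.sleep(.3)
c,im=look("w6"); print(manip.current_clock(),manip.current_tool_pos())
im=im[:,:,::-1].copy()
a=np.radians(-8.5);x=np.array([np.cos(a),np.sin(a)]);y=np.array([-x[1],x[0]]);p=np.array([.4545,-.318])
sq=np.array([w2px(c,[*(p+.027*(i*x+j*y)),.055]) for i,j in((1,1),(1,-1),(-1,-1),(-1,1))])
cv2.polylines(im,[sq.round().astype(int)],True,(0,0,255),1)
cv2.imwrite("pics/w6b.png",im)
t=viewer.get_image("top")[:,:,::-1][110:270,160:480]
cv2.imwrite("pics/t6.png",cv2.resize(t,None,fx=2.5,fy=2.5,interpolation=cv2.INTER_CUBIC))
E
```

```text
[ 0.58531624 -0.11671494  0.18028396]
gap 0.03756436691542925 F 14.992426922544837
tcp [0.43171539 0.34350478 0.03285621] force [-0.87 -1.28  5.65] gap 0.03762511843699695
t 37.2333
39.9417 [ 0.45469895 -0.31772167  0.16999764]
```

View pics/w6b.png

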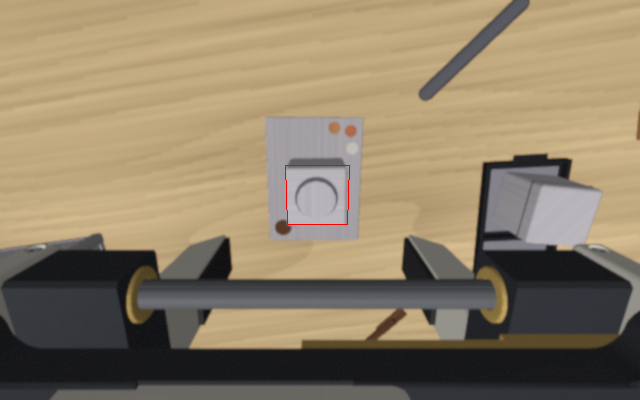

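View pics/t6.png

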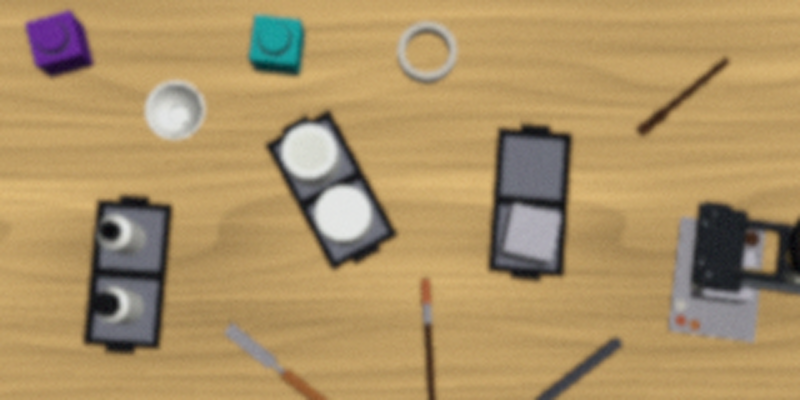

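Tin_b is where I put it (316,197). The top view shows both bottles upright in the left tray (crop 120,232 and 112,303), the jars paired, and the right tray's upper well free (535,165). Last move.

```bash
python3 - <<'E'
from h import *
pick([.4545,-.318],81.5,.019)
place([.585,-.1165],84.6,.0195)
manip.move_pose([.45,-.3,.3],ori(np.radians(85))); manip.sleep(.5)
a=viewer.get_image("top")[:,:,::-1][110:270,160:480]; b=viewer.get_image("scene")[:,:,::-1][130:280,220:460]
cv2.imwrite("pics/f.png",np.vstack([cv2.resize(a,(600,300)),cv2.resize(b,(600,300))])); print(manip.current_clock())
E
```

```text
gap 0.05380918726302414 F 19.941109120845795
tcp [ 0.58509994 -0.11651671  0.01903314] force [-1.68 -0.21  5.49] gap 0.05367196626434011
t 50.0583
51.6417
```

View pics/f.png

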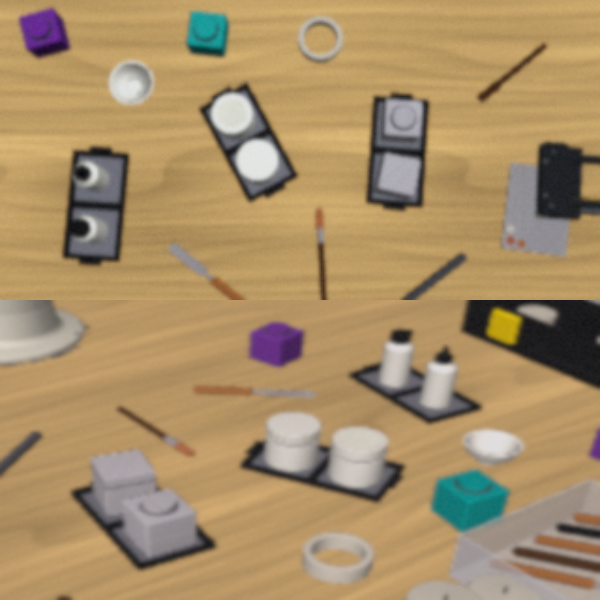

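All three pairs stand upright in their wells: tins at (150,510), jars at (325,450) and bottles at (418,370), with the palette empty.

```bash
python3 -c "
from bench import manip
print(manip.hand_in())"
```

```text
the job is handed in; nothing more can be done
None
```

The job is handed in: each tray now holds a matching pair (bottles left, jars middle, tins right), all upright in their wells in the final pictures, finished at about 52 s of the 109 s allowed.

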